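# Clamp a square tube in the sloping tack jig under its spring gate

### The arm

A 6-joint arm with a two-finger parallel gripper is mounted at the origin on a cart in front of the work surface, level with it; the furniture and walls round the work are solid. World frame = base frame: x ahead of the robot, y to its left, z up, the work surface at z = 0. Lengths are in m, angles in rad, forces in N, time in s.
With the tool pointing down it reaches from about 0.3 to 1 m from the base axis. Payload 5.1 kg.
Tool frame: the origin (TCP) lies at the very end of the fingers, on their centre line; the grasp point (between the pads) lies 19 mm behind it (grasp_offset is the distance from the TCP to the grasp point, in m); z points along the fingers, y is the line along which they close (so a half turn about z gives the same grasp; the last joint's range is limited). The gripper opens to 95 mm and grips with 3 to 60 N. Pads are 20 mm wide; open, the fingers measure 119 mm over their backs; the gripper's body (75 mm by 180 mm) begins 59 mm behind the grasp point.
Start: joints at [1.2, 0.124, 1.65, -0, 1.367, -0.083], TCP at [0.185, 0.623, 0.215] pointing down, gripper open.
Joint ranges: [-2.61, 2.61], [-1.02, 2.33], [0.03, 2.71], [-1.35, 4.49], [0.32, 2.68], [-2.91, 2.91]. Speed limits (rad/s): [2.57, 2.57, 3.14, 3.14, 3.14, 3.14].

### API

Orientations are given as [roll, pitch, yaw] about the fixed x, y, z axes, in that order (R = Rz(yaw) Ry(pitch) Rx(roll)).
In Python, from workcell import * gives the robot as it stands.
- The arm moves only by the shell command python3 -m inch 'ROWS'. ROWS is JSON, a list of rows, each an object with "travel": the shift along the tool's x, y, z as a fraction of full scale, a list of three; "rotation": the turn, a rotation vector about the tool's x, y, z as a fraction of full scale, a list of three; "gripper": the opening, from -1 (shut) to 1 (fully open). In form: [{"travel": [x, y, z], "rotation": [rx, ry, rz], "gripper": gripper}, ...]. A call has 1 to 12 rows; each row shifts and turns the commanded pose from where the row before left it, along the tool's axes as they then stand; what a row does not reach is not made up. Full scale, the value 1, is 0.025 m for a shift and 0.08 rad for a turn. A row lasts 1/12 s, in which the tool goes at most 41.7 mm and 7.16 degrees, less where a joint would pass 70% of its speed; a pose out of reach is approached as far as the arm can. A call with a number of a shift or a turn outside -1 to 1 is refused whole. A call with a gripper value outside its range is refused whole. The fingers move at their own pace and stop on an object; the grip force is fixed at half the most. Time passes only in rows, so rows that do not move let the fingers close. It gives the time, the measured TCP pose, the force, the opening and the grip force at its end, in the units of the state.
- sense(): the state, without advancing time (a new reading comes with each control period).
- snapshot(name): name is "scene" or "top" or "wrist"; returns a dict with "frame" (420x560x3 uint8, red, green, blue), "depth" (420x560 float32, m along the optical axis (not along the pixel's ray), 0 where there is no reading), "fov_y" (degrees; the focal length in pixels is half the picture's height over the tangent of half this angle, whatever the lens; pixels are square), "cx", "cy" (the principal point, pixels), "R" (3x3) and "t" (3): a world point X has camera coordinates R X + t. Camera axes: x right, y down, z forward; pixel columns grow to the right and rows downward; lengths in m; the calibration is good to about 2 mm. The wrist camera is an equidistant fisheye: a pixel r from the principal point sees the ray r / f radians off the axis. A picture is of the moment at which its call begins.
- close_job(): hands the job in; it is judged then, once.
Trained networks look in the newest picture that a camera, given by its name, has taken for a name from the list of things; names that differ only in an ending like _2 or _b are one class to them, and where a whole thing is asked for, a point or a joint stands for the part that bears it (a point fixed in the world has none). Each returns a list of dicts, best first, with "p" (0 to 1); they miss things now and then, are a little off and sometimes report something else, mostly with a low value. They report only what shows in the picture. A call takes as long as a camera call. They do not tell look-alikes from the thing itself.
- find_in(camera, name): "position" ([x, y, z] in m, in world coordinates, good to about 4 mm: the middle of the surface that is visible of it).
The state is a dict: "clock": time; "joint_pos": joint angles; "dq": joint speeds; "effort": joint torques, N m; "tool_pos": TCP position; "ee_rot": TCP orientation; "contact_force": force on the tool from outside, world axes, zero at the start; "moment": the same for the moment, N m; "width": finger opening in m; "gripper_force": force on a finger pad.
Only numpy, scipy, OpenCV 4.12 (cv2) and the standard library are available. Lean on these libraries where they do the work, as an engineer would, in place of code of your own. Each camera call takes 0.05 s, during which the arm holds its last target. There are 200 camera calls.

### The job

Lay the loose square tube flat in the nest of the sloping tack jig, between the two end stops and against the lower ledge. Then swing the spring gate fully home against its spring by the upright grip of its slide bolt, hold it there while you push the bolt right into the keeper, and let go, so that the gate stays shut with its rubber foot pressing on the tube. Leave the welding magnet and the cold chisel where they lie.

Things in the scene. Friction and masses are not known exactly. Their poses are not given: they have to be found in the camera images.
- bed: Steel bed plate of the jig, fixed, sloping 25 degrees down to the robot; spans x -105..124, y -95..105 mm. Origin on its upper face, 75 mm above the bench. x runs uphill, y left (level), z square to the bed, leaning 25 degrees from vertical towards the robot. The jig's other x, y, z (mm) are in this frame. Friction about 0.6: a tube stays where it is put.
- nest (a point): Middle of a tube home in the nest: x -55, y 0, z 15, the tube's long side along y. A ledge (x -84..-70, y -50..50, 14 high) stands below it, end stops at both ends (inner faces y -47 and +47, x -70..-44, 12 high); the uphill side is open. Site axes as the bed's.
- guard_top (a point): Middle of the top edge of the spatter guard, a sheet square to the bed along its uphill edge (x 124..135, y -95..105, 102 high). It leans out over the bed, so a vertical hand does not clear it at the grip of the open gate; a hand held square to the bed does.
- pivot (a point): Pivot axis of the gate, on the bed surface: x -10, y 80; the axis is z. Its post is 57 high, 33 across. The gate is a flat bar 24 wide at z 14..24, reaching 123 from the pivot. Open, it points uphill, turned 30 degrees from the bed's x towards -y; shut, it points along -y and ends at y -43. Site axes as the bed's.
- gate (a joint): Spring gate, rad: 0 = open on its stop, where its coil spring holds it; grows as it is wound shut, clockwise seen from above (tip from uphill to the right-hand keeper); 1.047 = home on a solid stop. Spring 0.16 N m open, 0.50 home; with the foot on a tube 1.0 home (12 N at the grip). Let go unlatched it springs open; latched it rests at about 1.03.
- foot: Sprung rubber foot on the clamping side of the gate, 80 mm from the pivot, 22 across, middle at z 17, face 35 mm from the bar's centre line, 10 mm of travel, 0.7 N/mm with 2.8 N preload. With the gate home on a tube it is pressed in 5 mm, and it shoves home a tube lying a few mm off the ledge. Origin: on the pivot axis at the bed.
- keeper (a point): Mouth of the keeper for the bolt's nose: x -10, y -50, z 31. The keeper is a U-strap (x -29..9, y -72..-50, 43 high) with a passage along y between x -19 and x -2.5, open to +y. Site axes as the bed's.
- bolt (a joint): Slide bolt on the gate bar, m: 0 = drawn back to the pivot, 0.024 = fully shot away from the pivot; starts at 0 to 0.005. About 2 N of friction; stays where left. Its nose, a 10 mm rod with a round end, is 8 mm short of the keeper at 0 and 16 mm inside it at 0.024, and enters only with the gate within about 0.02 rad of home.
- bolt_grip (a point): Grip of the slide bolt, by which gate and bolt are worked: an upright round ribbed steel post 16 mm thick, square to the bed, z 38 to 74. This point is on its axis at z 60, over the bar's centre line, 80 mm from the pivot axis with the bolt drawn back (104 mm shot).
- tube: Loose square tube offcut of rusty steel, 30 x 85 x 30 mm, about 0.24 kg, lying on the bench. Origin: centre of its underside; its y axis is the long one, z up.
- tube_mid (a point): Centre of the square tube, 15 mm above its underside.
- magnet: Arrow-shaped welding magnet, 78 x 82 x 16 mm, loose on the bench; origin at the centre of its underside. Bystander. The tall orange welding set stands behind it to the left, from x 0.65 m on: keep the arm clear.
- chisel: Cold chisel, a dark steel bar 21 x 160 x 16 mm, loose on the bench, y along it; origin at the centre of its underside. Bystander.
Things that resemble listed ones, but are neither listed nor needed, are in the scene too. What is shaped like the tube but blue or green is not meant.

How it is judged:
By the outcome, as a careful person would: the job done as asked, in the order asked, and still so for the second after the job is handed in, with the robot touching nothing.
It also fails if it takes over 54 s, if anything falls off the work surface, if the arm or the gripper's body presses on something with over 40 N, if the wrist force passes 120 N, or if a joint passes its speed limit or range.

## Working session

There is one attempt and no reset: what is moved stays moved. The work goes in short steps, Python scripts to look and compute and a shell command to move; the robot and the scene stay as the last step left them, time stands still between calls to the robot, and variables do not carry over. Pictures are saved under pics/ and viewed, at most 10 in all, crops included, and the job is handed in when it is done.

```bash
ls; mkdir -p pics
python3 - <<'E'
from workcell import *
import cv2, numpy as np
for c in ("scene","top"):
    s=snapshot(c); cv2.imwrite(f"pics/{c}0.png",s["frame"][...,::-1]); np.savez(f"{c}0.npz",**s)
    for n in ["bed","tube","tube_mid","bolt_grip","guard_top","keeper","pivot","foot","magnet","chisel","gate"]:
        try: print(c,n,[(np.round(d["position"],3).tolist(),round(d["p"],2)) for d in find_in(c,n)][:4])
        except Exception as e: print(c,n,e)
print(sense())
E
```

```text
pics
scene bed [([0.649, -0.146, 0.101], 0.87), ([0.469, -0.355, 0.026], 0.27)]
scene tube [([0.467, -0.347, 0.023], 0.76), ([0.407, -0.222, 0.021], 0.76), ([0.423, -0.044, 0.027], 0.6)]
scene tube_mid [([0.466, -0.352, 0.028], 0.9), ([0.407, -0.228, 0.028], 0.77), ([0.427, -0.044, 0.032], 0.63)]
scene bolt_grip [([0.66, -0.118, 0.14], 0.5)]
scene guard_top [([0.648, -0.147, 0.093], 0.71)]
scene keeper [([0.648, -0.145, 0.101], 0.93)]
scene pivot [([0.65, -0.15, 0.1], 0.77)]
scene foot [([0.655, -0.13, 0.109], 0.58)]
scene magnet [([0.459, 0.112, 0.018], 0.66)]
scene chisel [([0.646, -0.407, 0.013], 0.62)]
scene gate [([0.654, -0.104, 0.118], 0.67), ([0.648, -0.409, 0.015], 0.36)]
top bed [([0.655, -0.4, 0.015], 0.63), ([0.638, -0.133, 0.09], 0.57)]
top tube [([0.431, -0.035, 0.024], 0.87), ([0.418, -0.223, 0.03], 0.58), ([0.473, -0.348, 0.031], 0.57)]
top tube_mid [([0.417, -0.222, 0.028], 0.85), ([0.427, -0.038, 0.036], 0.77), ([0.657, -0.399, 0.014], 0.69), ([0.475, -0.35, 0.03], 0.59)]
top bolt_grip [([0.656, -0.112, 0.144], 0.6), ([0.64, -0.132, 0.09], 0.24)]
top guard_top [([0.
[... 292 characters left out ...]
, -0.134, 0.091], 0.74)]
{'clock': 1.2, 'joint_pos': array([ 1.20042863e+00,  1.23803755e-01,  1.65030263e+00,  5.58550184e-06,
        1.36750626e+00, -8.26230482e-02]), 'dq': array([-0.00036539, -0.00037303,  0.00031179, -0.00050355, -0.00014178,
        0.00099275]), 'effort': array([-1.79428075e-04, -4.17572451e+01, -3.60233688e+01,  7.76240998e-02,
        4.25793906e-02,  7.87081461e-06]), 'tool_pos': array([0.18449904, 0.62325024, 0.21465222]), 'ee_rot': array([-3.14157318e+00, -7.10145615e-06,  2.85384687e+00]), 'contact_force': array([-0.23449983, -0.61686173,  0.4048704 ]), 'moment': array([ 0.00925363, -0.0018366 ,  0.04263419]), 'gripper_force': 0.0, 'width': 0.09476522343342972}
```

View pics/scene0.png

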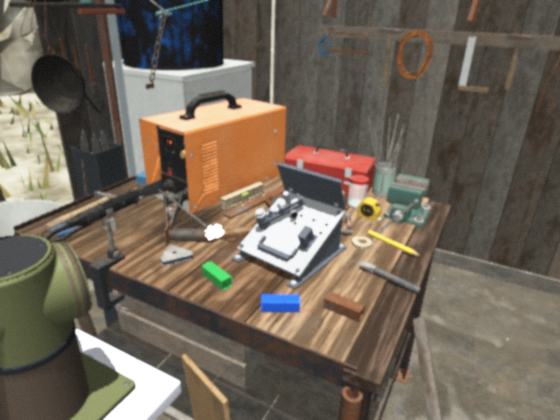

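View pics/top0.png

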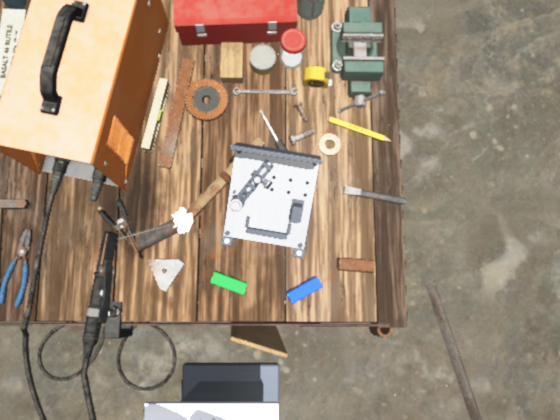

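Scene: rusty brown tube at (344,306); look-alikes are green (217,274) and blue (280,303). Top: rusty (356,265), green (229,283), blue (304,290). The rusty one is the one meant; the jig is at (270,195) in top.

```bash
cat > h.py <<'E'
import numpy as np, cv2
def cloud(s):
    H,W=s["depth"].shape; f=H/2/np.tan(np.radians(float(s["fov_y"]))/2)
    v,u=np.mgrid[:H,:W]; d=s["depth"]
    P=np.stack([(u-s["cx"])/f*d,(v-s["cy"])/f*d,d],-1)
    return (P-s["t"])@s["R"], d>0
E
cat > m.py <<'E'
from h import *
from scipy.optimize import minimize
T=25*np.pi/180
def bedR(yaw):  # bed axes as columns
    c,s=np.cos(yaw),np.sin(yaw); h=np.array([c,s,0]); 
    return np.stack([h*np.cos(T)+[0,0,np.sin(T)],[-s,c,0],-h*np.sin(T)+[0,0,np.cos(T)]],1)
for cam in("top","scene"):
    s=dict(np.load(cam+"0.npz")); X,ok=cloud(s); f=s["frame"].astype(int)
    # tube
    m=ok&(abs(X[...,0]-.47)<.07)&(abs(X[...,1]+.35)<.08)&(X[...,2]>.012)&(X[...,2]<.05)
    top=m&(X[...,2]>.022)
    p=X[top]; r=cv2.minAreaRect((p[:,:2]*1000).astype(np.float32)); print(cam,"tube n",len(p),"rect",r,"z",np.percentile(p[:,2],[5,50,95]), "bench z", np.median(X[ok&(abs(X[...,0]-.47)<.1)&(abs(X[...,1]+.35)<.1)&(abs(X[...,2])<.01)][:,2]))
    # jig
    m=ok&(abs(X[...,0]-.66)<.2)&(abs(X[...,1]+.14)<.2)&(X[...,2]>.02)&(X[...,2]<.3); P=X[m]
    def res(q):
        L=(P-[q[0],q[1],.075])@bedR(q[2]); return L
    # expected height template
    g=np.mgrid[-105:136,-95:106]; h=np.zeros(g.shape[1:])
    def box(x0,x1,y0,y1,z): h[int(x0)+105:int(x1)+106,int(y0)+95:int(y1)+96]=np.maximum(h[int(x0)+105:int(x1)+106,int(y0)+95:int(y1)+96],z)
    box(-84,-70,-50,50,14);box(-29,9,-72,-50,43);box(124,135,-95,105,102);box(-70,-44,47,55,12);box(-70,-44,-55,-47,12)
    xx,yy=g; h=np.maximum(h,57*((xx+10)**2+(yy-80)**2<16.5**2))
    d=np.array([np.cos(np.pi/6),-np.sin(np.pi/6)]); a=(xx+10)*d[0]+(yy-80)*d[1]; b=-(xx+10)*d[1]+(yy-80)*d[0]
    h=np.maximum(h,24*((a>0)&(a<123)&(abs(b)<12)))
    def cost(q):
        L=res(q)*1000; i=np.round(L[:,0]).astype(int)+105; j=np.round(L[:,1]).astype(int)+95
        inn=(i>=0)&(i<241)&(j>=0)&(j<201); hh=np.where(inn,h[i.clip(0,240),j.clip(0,200)],-30)
        return np.minimum(abs(L[:,2]-hh),12).mean()
    best=None
    for yaw in np.radians(np.arange(-30,31,5)):
      for x0 in(.6,.63,.66):
       for y0 in(-.17,-.14,-.11):
        q=(x0,y0,yaw);c=cost(q)
        if best is None or c<best[0]:best=(c,q)
    q=best[1]
    for _ in range(3):
        o=minimize(cost,q,method="Nelder-Mead",options=dict(initial_simplex=np.array(q)+np.vstack([np.zeros(3),np.diag([.012,.012,.05])])));q=o.x
    print(cam,best,"fit",o.fun,np.round(o.x,4),"deg",np.degrees(o.x[2]))
    L=res(q)*1000
    fl=(abs(L[:,2])<6); print(" bed plane med z",np.median(L[fl,2])," extents",np.percentile(L[fl],[1,99],axis=0).round(1)[:,:2].tolist())
    a=(L[:,0]+10)*d[0]+(L[:,1]-80)*d[1]; b=-(L[:,0]+10)*d[1]+(L[:,1]-80)*d[0]
    k=(abs(a-85)<25)&(abs(b)<15)&(L[:,2]>50)&(L[:,2]<85)
    print(" grip a,b,z med",np.median(a[k]),np.median(b[k]),np.percentile(L[k,2],[5,95]),k.sum())
    if cam=="top":
        Hm=np.zeros((260,230),np.uint8); ii=(L[:,0]+115).astype(int).clip(0,259); jj=(L[:,1]+105).astype(int).clip(0,229)
        Hm=np.full((260,230,3),255,np.uint8); Hm[ii,jj]=X[m]*0+f[m][:,::-1]
        cv2.imwrite("pics/tubecrop.png",np.hstack([cv2.resize(s["frame"][235:325,200:400,::-1],(600,270),interpolation=cv2.INTER_CUBIC)]))
E
python3 m.py
```

```text
top tube n 434 rect ((479.0777893066406, -348.8833312988281), (84.93665313720703, 30.236692428588867), 86.06210327148438) z [0.02472497 0.02969268 0.03403155] bench z -0.001415703439185655
top (np.float64(4.883788616751709), (0.63, -0.14, np.float64(-0.17453292519943295))) fit 3.8905682295443964 [ 0.6249 -0.1415 -0.1654] deg -9.474595525278817
 bed plane med z -0.26780826328995394  extents [[-109.7, -192.1], [125.6, 103.9]]
 grip a,b,z med 83.64161656391312 0.5069488249708627 [55.60423207 76.12159434] 54
scene tube n 409 rect ((476.9097900390625, -348.3548583984375), (85.91922760009766, 31.71562385559082), 86.680908203125) z [0.0232362  0.02891742 0.03079446] bench z -0.0012985873527198212
scene (np.float64(6.76434492170717), (0.63, -0.14, np.float64(-0.17453292519943295))) fit 5.826572746555828 [ 0.6248 -0.1407 -0.1627] deg -9.324818561751208
 bed plane med z -0.21758285372636735  extents [[-114.5, -198.9], [123.9, 102.9]]
 grip a,b,z med 79.8581693725136 -4.934987232272288 [51.33830502 75.03615438] 56
```

View pics/tubecrop.png

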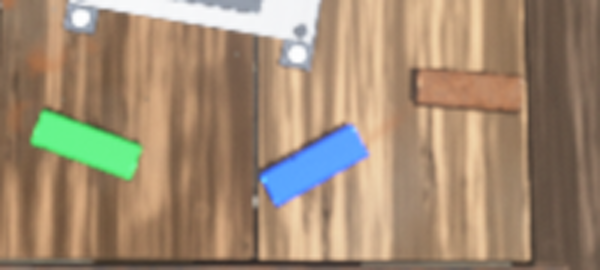

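The crop shows the rusty-brown tube at (468,90), i.e. top (356,265), clearly unlike the green and blue ones. The fits from both cameras agree: bed origin (0.625,-0.141,0.075), yaw -9.4°; tube (0.478,-0.349), yaw -3.6°.

```bash
R='{"travel":[-0.62,-0.943,0.05],"rotation":[0,0,0],"gripper":1}'
python3 -m inch '[{"travel":[-0.62,-0.943,0.05],"rotation":[0,0,0],"gripper":1},{"travel":[-0.62,-0.943,0.05],"rotation":[0,0,0],"gripper":1},{"travel":[-0.62,-0.943,0.05],"rotation":[0,0,0],"gripper":1},{"travel":[-0.62,-0.943,0.05],"rotation":[0,0,0],"gripper":1},{"travel":[-0.62,-0.943,0.05],"rotation":[0,0,0],"gripper":1},{"travel":[-0.62,-0.943,0.05],"rotation":[0,0,0],"gripper":1},{"travel":[-0.62,-0.943,0.05],"rotation":[0,0,0],"gripper":1},{"travel":[-0.62,-0.943,0.05],"rotation":[0,0,0],"gripper":1},{"travel":[-0.62,-0.943,0.05],"rotation":[0,0,0],"gripper":1},{"travel":[-0.62,-0.943,0.05],"rotation":[0,0,0],"gripper":1},{"travel":[-0.62,-0.943,0.05],"rotation":[0,0,0],"gripper":1},{"travel":[-0.62,-0.943,0.05],"rotation":[0,0,0],"gripper":1}]'
python3 -c "
from plan import *
plan([.478,-.3487,.12],down(-.063))"
```

```text
clock: 2.2
tool_pos: [0.2827, 0.298, 0.1998]
ee_rot: [3.141, 0.0, 2.854]
contact_force: [0.7, -0.3, 0.5]
width: 0.0948
gripper_force: 0.0
 t 2.2 d [ 0.1953 -0.6467 -0.0798] combined n 29 travel [-0.956, -0.314, 0.11] rot [0.0, 0.0, 0.58]
  transl only total(FS) [-14.82, -22.59, 3.19] rot only total(FS) [0.01, 0.0, 16.83]
```

Tracks exactly.

```bash
python3 -m inch '[{"travel":[-0.62,-0.943,0.05],"rotation":[0,0,0],"gripper":1},{"travel":[-0.62,-0.943,0.05],"rotation":[0,0,0],"gripper":1},{"travel":[-0.62,-0.943,0.05],"rotation":[0,0,0],"gripper":1},{"travel":[-0.62,-0.943,0.05],"rotation":[0,0,0],"gripper":1},{"travel":[-0.62,-0.943,0.05],"rotation":[0,0,0],"gripper":1},{"travel":[-0.62,-0.943,0.05],"rotation":[0,0,0],"gripper":1},{"travel":[-0.62,-0.943,0.05],"rotation":[0,0,0],"gripper":1},{"travel":[-0.62,-0.943,0.05],"rotation":[0,0,0],"gripper":1},{"travel":[-0.62,-0.943,0.05],"rotation":[0,0,0],"gripper":1},{"travel":[-0.62,-0.943,0.05],"rotation":[0,0,0],"gripper":1},{"travel":[-0.62,-0.943,0.05],"rotation":[0,0,0],"gripper":1},{"travel":[-0.62,-0.943,0.05],"rotation":[0,0,0],"gripper":1}]'
python3 -c "
from plan import *
plan([.478,-.3487,.12],down(-.063))"
```

```text
clock: 3.2
tool_pos: [0.3809, -0.0264, 0.185]
ee_rot: [3.141, 0.001, 2.853]
contact_force: [-0.2, -0.6, 0.6]
width: 0.095
gripper_force: 0.0
 t 3.2 d [ 0.0971 -0.3223 -0.065 ] combined n 17 travel [-0.812, -0.267, 0.153] rot [0.001, 0.001, 0.989]
  transl only total(FS) [-7.39, -11.26, 2.61] rot only total(FS) [0.01, 0.01, 16.82]
```

```bash
python3 -m inch '[{"travel":[-0.81,-0.267,0.15],"rotation":[0,0,0.99],"gripper":1},{"travel":[-0.81,-0.267,0.15],"rotation":[0,0,0.99],"gripper":1},{"travel":[-0.81,-0.267,0.15],"rotation":[0,0,0.99],"gripper":1},{"travel":[-0.81,-0.267,0.15],"rotation":[0,0,0.99],"gripper":1},{"travel":[-0.81,-0.267,0.15],"rotation":[0,0,0.99],"gripper":1},{"travel":[-0.81,-0.267,0.15],"rotation":[0,0,0.99],"gripper":1},{"travel":[-0.81,-0.267,0.15],"rotation":[0,0,0.99],"gripper":1},{"travel":[-0.81,-0.267,0.15],"rotation":[0,0,0.99],"gripper":1},{"travel":[-0.81,-0.267,0.15],"rotation":[0,0,0.99],"gripper":1},{"travel":[-0.81,-0.267,0.15],"rotation":[0,0,0.99],"gripper":1},{"travel":[-0.81,-0.267,0.15],"rotation":[0,0,0.99],"gripper":1},{"travel":[-0.81,-0.267,0.15],"rotation":[0,0,0.99],"gripper":1}]'
python3 -m inch '[{"travel":[-0.81,-0.267,0.15],"rotation":[0,0,0.99],"gripper":1},{"travel":[-0.81,-0.267,0.15],"rotation":[0,0,0.99],"gripper":1},{"travel":[-0.81,-0.267,0.15],"rotation":[0,0,0.99],"gripper":1},{"travel":[-0.81,-0.267,0.15],"rotation":[0,0,0.99],"gripper":1},{"travel":[-0.81,-0.267,0.15],"rotation":[0,0,0.99],"gripper":1},{"travel":[0,0,0],"rotation":[0,0,0],"gripper":1}]'
python3 - <<'E'
from plan import *
import cv2
from h import cloud
plan([.478,-.3487,.018],down(-.063))
s=snapshot("wrist"); cv2.imwrite("pics/w1.png",s["frame"][...,::-1])
# gripper clearance above tube using top cam again
s=snapshot("top"); print(find_in("wrist","tube")[:2])
E
```

```text
clock: 4.2
tool_pos: [0.5054, -0.2387, 0.1396]
ee_rot: [3.141, 0.0, 1.9]
contact_force: [-1.4, 0.5, -0.0]
width: 0.0949
gripper_force: 0.0
clock: 4.7
tool_pos: [0.4885, -0.3451, 0.1202]
ee_rot: [-3.14, 0.001, 1.502]
contact_force: [-0.5, -0.5, -0.6]
width: 0.0952
gripper_force: 0.0
 t 4.7 d [-0.0105 -0.0036 -0.1022] combined n 5 travel [-0.034, -0.082, 0.817] rot [-0.003, 0.002, -0.013]
  transl only total(FS) [-0.17, -0.41, 4.09] rot only total(FS) [-0.01, 0.01, -0.07]
[{'position': [0.4738, -0.3458, 0.0314], 'p': 0.83}, {'position': [0.4201, -0.2302, 0.0305], 'p': 0.57}]
```

View pics/w1.png

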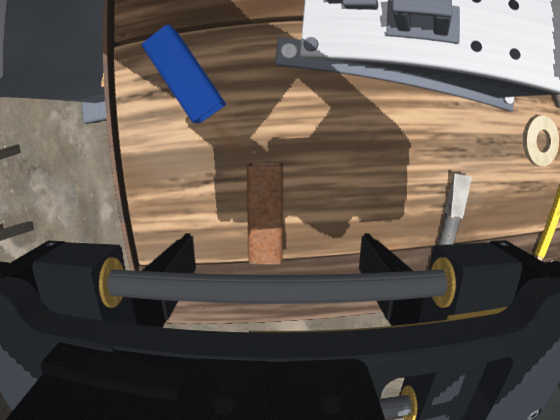

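Wrist: rusty tube at (265,213), aligned midway between the fingers (177 and 375). Descend and grip the top part so the tips later clear the 14 mm ledge.

```bash
python3 -m inch '[{"travel":[-0.035,-0.082,0.83],"rotation":[0,0,0],"gripper":1},{"travel":[-0.035,-0.082,0.83],"rotation":[0,0,0],"gripper":1},{"travel":[-0.035,-0.082,0.83],"rotation":[0,0,0],"gripper":1},{"travel":[-0.035,-0.082,0.83],"rotation":[0,0,0],"gripper":1},{"travel":[-0.035,-0.082,0.82],"rotation":[0,0,0],"gripper":1},{"travel":[0,0,0],"rotation":[0,0,0],"gripper":1}]'
python3 -m inch '[{"travel":[0,0,0],"rotation":[0,0,0],"gripper":-1},{"travel":[0,0,0],"rotation":[0,0,0],"gripper":-1},{"travel":[0,0,0],"rotation":[0,0,0],"gripper":-1},{"travel":[0,0,0],"rotation":[0,0,0],"gripper":-1},{"travel":[0,0,0],"rotation":[0,0,0],"gripper":-1},{"travel":[0,0,0],"rotation":[0,0,0],"gripper":-1},{"travel":[0,0,0],"rotation":[0,0,0],"gripper":-1},{"travel":[0,0,0],"rotation":[0,0,0],"gripper":-1}]'
```

```text
clock: 5.35
tool_pos: [0.4767, -0.3427, 0.0131]
ee_rot: [-3.135, -0.005, 1.509]
contact_force: [-0.8, 0.6, -0.8]
width: 0.0947
gripper_force: 0.0
clock: 6.02
tool_pos: [0.4793, -0.3463, 0.0176]
ee_rot: [3.141, 0.0, 1.507]
contact_force: [-0.2, 0.1, -1.0]
width: 0.047
gripper_force: 0.0
```

```bash
python3 -m inch '[{"travel":[0,0,0],"rotation":[0,0,0],"gripper":-1},{"travel":[0,0,0],"rotation":[0,0,0],"gripper":-1},{"travel":[0,0,0],"rotation":[0,0,0],"gripper":-1},{"travel":[0,0,0],"rotation":[0,0,0],"gripper":-1},{"travel":[0,0,0],"rotation":[0,0,0],"gripper":-1}]'
python3 -m inch '[{"travel":[0,0,-0.6],"rotation":[0,0,0],"gripper":-1},{"travel":[0,0,-1],"rotation":[0,0,0],"gripper":-1},{"travel":[0,0,-1],"rotation":[0,0,0],"gripper":-1},{"travel":[0,0,-1],"rotation":[0,0,0],"gripper":-1},{"travel":[0,0,-1],"rotation":[0,0,0],"gripper":-1},{"travel":[0,0,-1],"rotation":[0,0,0],"gripper":-1},{"travel":[0,0,-0.4],"rotation":[0,0,0],"gripper":-1}]'
python3 - <<'E'
from plan import *
from h import cloud
plan(bed([-50,0,80]),down(0,True),"hover nest")
import cv2
s=snapshot("wrist"); cv2.imwrite("pics/w2.png",s["frame"][...,::-1])
E
```

```text
clock: 6.43
tool_pos: [0.479, -0.3461, 0.0173]
ee_rot: [-3.141, -0.0, 1.507]
contact_force: [-1.1, 0.1, 1.0]
width: 0.0296
gripper_force: 30.0
clock: 7.02
tool_pos: [0.4805, -0.3471, 0.171]
ee_rot: [3.137, 0.003, 1.507]
contact_force: [0.1, -0.2, -2.0]
width: 0.0296
gripper_force: 30.0
hover nest t 7.02 d [ 0.0664  0.219  -0.0446] combined n 10 travel [0.903, 0.123, 0.207] rot [-0.539, -0.024, 0.124]
  transl only total(FS) [8.92, 2.09, 1.77] rot only total(FS) [-5.39, -0.24, 1.24]
```

View pics/w2.png

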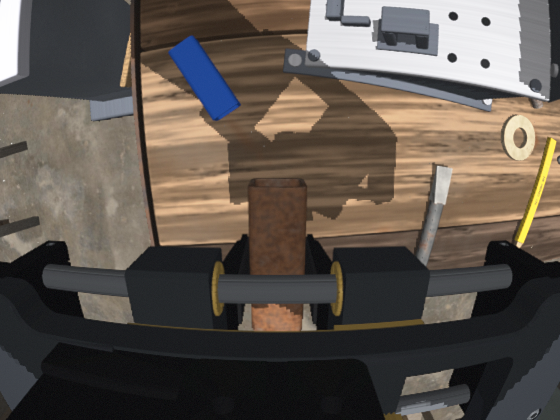

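Wrist: tube held square and level between the pads, at (278,250). Now over the nest, tilting square to the bed.

```bash
python3 -m inch '[{"travel":[0.903,0.123,0.207],"rotation":[-0.539,-0.024,0.124],"gripper":-1},{"travel":[0.903,0.123,0.207],"rotation":[-0.539,-0.024,0.124],"gripper":-1},{"travel":[0.903,0.123,0.207],"rotation":[-0.539,-0.024,0.124],"gripper":-1},{"travel":[0.903,0.123,0.207],"rotation":[-0.539,-0.024,0.124],"gripper":-1},{"travel":[0.903,0.123,0.207],"rotation":[-0.539,-0.024,0.124],"gripper":-1},{"travel":[0.903,0.123,0.207],"rotation":[-0.539,-0.024,0.124],"gripper":-1},{"travel":[0.903,0.123,0.207],"rotation":[-0.539,-0.024,0.124],"gripper":-1},{"travel":[0.903,0.123,0.207],"rotation":[-0.539,-0.024,0.124],"gripper":-1},{"travel":[0.903,0.123,0.207],"rotation":[-0.539,-0.024,0.124],"gripper":-1},{"travel":[0.903,0.123,0.207],"rotation":[-0.539,-0.024,0.124],"gripper":-1},{"travel":[0,0,0],"rotation":[0,0,0],"gripper":-1},{"travel":[0,0,0],"rotation":[0,0,0],"gripper":-1}]'
python3 - <<'E'
from plan import *
from h import cloud
plan(bed([-51,1,30]),down(0,True),"pre nest"); where()
s=snapshot("wrist"); X,ok=cloud(s)
import cv2; cv2.imwrite("pics/w3.png",s["frame"][...,::-1])
s=snapshot("scene"); np.savez("scene1.npz",**s); print(find_in("scene","tube")[:4])
cv2.imwrite("pics/s3.png",cv2.resize(s["frame"][140:320,200:400,::-1],(666,600),interpolation=cv2.INTER_CUBIC))
E
```

```text
clock: 8.07
tool_pos: [0.5413, -0.1247, 0.1191]
ee_rot: [2.715, -0.003, 1.41]
contact_force: [0.9, -0.7, -3.8]
width: 0.0295
gripper_force: 30.0
pre nest t 8.07 d [ 0.0258 -0.0057 -0.0385] combined n 2 travel [-0.031, 0.157, 0.919] rot [-0.064, -0.025, 0.008]
  transl only total(FS) [-0.07, 0.32, 1.84] rot only total(FS) [-0.13, -0.05, 0.02]
bed mm [-58.6   2.4  76. ] axes y in bed [ 1.     0.001 -0.01 ] z [-0.01   0.004 -1.   ] F [ 0.9 -0.7 -3.8] w 0.0295 gf 29.99314248561859
[{'position': [0.4253, -0.0443, 0.0261], 'p': 0.93}, {'position': [0.4073, -0.2222, 0.0203], 'p': 0.85}, {'position': [0.5381, -0.1438, 0.1249], 'p': 0.7}, {'position': [0.6529, -0.1641, 0.0969], 'p': 0.69}]
```

View pics/w3.png

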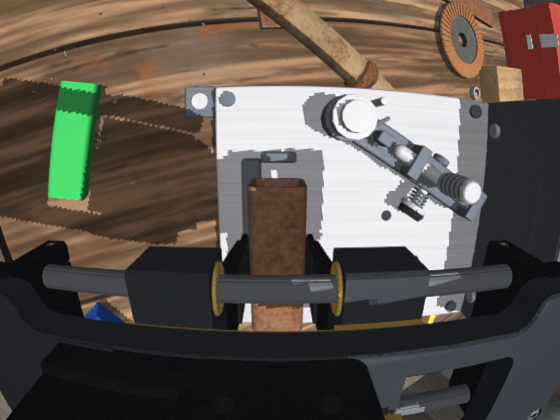

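Wrist: left end stop at (280,156), ledge (250,175), post (352,115), grip (463,190). Check the bed fit by projecting the model into this picture.

Run:
```python
from plan import *
s=snapshot("wrist"); f=210/np.tan(np.radians(float(s["fov_y"]))/2)
for n,p in dict(pivtop=(-10,80,57),stop_out=(-44,55,12),stop_in=(-44,47,12),ledge=(-84,50,14),cornerlo=(-105,105,0),cornerhi=(124,105,0),grip=(59.3,40,74),tubeend=(-58.6,2.4+42,76+13)).items():
    c=s["R"]@bed(p)+s["t"]; th=np.arctan2(np.hypot(c[0],c[1]),c[2]); ph=np.arctan2(c[1],c[0])
    print(n,(s["cx"]+f*th*np.cos(ph)).round(1),(s["cy"]+f*th*np.sin(ph)).round(1), round(c[2],3),round(f,1))
```

```text
pivtop 352.9 110.1 0.181 325.2
stop_out 292.0 146.9 0.231 325.2
stop_in 291.9 157.9 0.233 325.2
ledge 236.5 154.3 0.231 325.2
cornerlo 211.0 82.6 0.231 325.2
cornerhi 484.1 97.7 0.23 325.2
grip 464.7 184.0 0.174 325.2
tubeend 268.5 176.8 0.159 325.2
```

The same ~5 px shift shows on the held tube, so it's camera bias; the bed fit holds. Lower into the nest.

```bash
python3 -c "
from plan import *
where(); plan(bed([-51,0,32]),down(0,True))"
python3 -m inch '[{"travel":[0.04,0.15,0.4],"rotation":[-0.06,-0.02,0],"gripper":-1},{"travel":[0.04,0.15,0.6],"rotation":[-0.06,-0.02,0],"gripper":-1},{"travel":[0,0,0.75],"rotation":[0,0,0],"gripper":-1},{"travel":[0,0,0],"rotation":[0,0,0],"gripper":-1},{"travel":[0,0,0],"rotation":[0,0,0],"gripper":-1}]'
python3 -c "
from plan import *
where(); plan(bed([-52,0,18]),down(0,True))"
```

```text
bed mm [-55.1   0.2  77.8] axes y in bed [ 1.    -0.002 -0.005] z [-0.005  0.002 -1.   ] F [-0.1  0.1 -4.4] w 0.0295 gf 29.99306470155716
 t 8.27 d [ 0.0228 -0.004  -0.0398] combined n 2 travel [-0.005, 0.085, 0.917] rot [-0.033, -0.011, -0.01]
  transl only total(FS) [-0.01, 0.17, 1.83] rot only total(FS) [-0.07, -0.02, -0.02]
clock: 8.68
tool_pos: [0.5679, -0.1291, 0.0847]
ee_rot: [2.704, -0.0, 1.405]
contact_force: [0.5, -0.0, -2.3]
width: 0.0298
gripper_force: 30.0
bed mm [-48.8   2.4  33.4] axes y in bed [ 1.    -0.002  0.002] z [ 0.002 -0.001 -1.   ] F [ 0.5 -0.  -2.3] w 0.0298 gf 29.992956519126892
 t 8.68 d [ 0.0031 -0.003  -0.0153] combined n 1 travel [-0.098, -0.13, 0.616] rot [0.021, 0.01, -0.022]
  transl only total(FS) [-0.1, -0.13, 0.62] rot only total(FS) [0.02, 0.01, -0.02]
```

```bash
python3 -m inch '[{"travel":[0,-0.1,0.2],"rotation":[0,0,0],"gripper":-1},{"travel":[0,0,0.15],"rotation":[0,0,0],"gripper":-1},{"travel":[0,0,0.15],"rotation":[0,0,0],"gripper":-1},{"travel":[0,0,0],"rotation":[0,0,0],"gripper":-1},{"travel":[0,0,0],"rotation":[0,0,0],"gripper":-1},{"travel":[0,0,0],"rotation":[0,0,0],"gripper":-1}]'
python3 -c "
from plan import *
where(); plan(bed([-52,0,18]),down(0,True))"
```

```text
clock: 9.18
tool_pos: [0.5718, -0.1291, 0.0738]
ee_rot: [2.7, 0.001, 1.406]
contact_force: [-0.9, -0.2, -2.1]
width: 0.0295
gripper_force: 30.0
bed mm [-49.8   3.   22. ] axes y in bed [ 1.    -0.001  0.005] z [ 0.005 -0.001 -1.   ] F [-0.9 -0.2 -2.1] w 0.0295 gf 29.993095993995667
 t 9.18 d [-0.0008 -0.0029 -0.0045] combined n 1 travel [-0.121, -0.087, 0.159] rot [0.065, 0.011, -0.008]
  transl only total(FS) [-0.12, -0.09, 0.16] rot only total(FS) [0.07, 0.01, -0.01]
```

```bash
python3 -m inch '[{"travel":[-0.12,0,0.1],"rotation":[0,0,0],"gripper":-1},{"travel":[0,0,0.06],"rotation":[0,0,0],"gripper":-1},{"travel":[0,0,0],"rotation":[0,0,0],"gripper":-1},{"travel":[0,0,0],"rotation":[0,0,0],"gripper":-1}]'
python3 -c "
from plan import *
where(); s,p,R=cur(); print('F bed',BR.T@s['contact_force'])"
python3 -m inch '[{"travel":[0,-0.08,0.06],"rotation":[0,0,0],"gripper":-1},{"travel":[0,-0.08,0],"rotation":[0,0,0],"gripper":-1},{"travel":[0,0,0],"rotation":[0,0,0],"gripper":-1},{"travel":[0,0,0],"rotation":[0,0,0],"gripper":-1}]'
python3 -c "
from plan import *
where(); s,p,R=cur(); print('F bed',BR.T@s['contact_force'])"
```

```text
clock: 9.52
tool_pos: [0.5731, -0.1327, 0.0704]
ee_rot: [2.7, 0.001, 1.406]
contact_force: [-2.4, -1.3, 0.3]
width: 0.03
gripper_force: 30.0
bed mm [-49.6  -0.3  18.1] axes y in bed [ 1.    -0.001  0.005] z [ 0.005 -0.001 -1.   ] F [-2.4 -1.3  0.3] w 0.03 gf 29.995957911014557
F bed [-1.80501696 -1.69551163  1.21635408]
clock: 9.85
tool_pos: [0.5724, -0.1327, 0.0702]
ee_rot: [2.694, 0.001, 1.405]
contact_force: [-2.8, 0.5, 7.1]
width: 0.03
gripper_force: 30.0
bed mm [-50.3  -0.4  18.1] axes y in bed [ 1.    -0.001  0.012] z [ 0.012 -0.002 -1.   ] F [-2.8  0.5  7.1] w 0.03 gf 30.001981258392334
F bed [0.40600471 0.0346173  7.69721285]
```

```bash
python3 -m inch '[{"travel":[0,-0.1,-0.06],"rotation":[0,0,0],"gripper":-1},{"travel":[0,-0.1,0],"rotation":[0,0,0],"gripper":-1},{"travel":[0,0,0],"rotation":[0,0,0],"gripper":-1},{"travel":[0,0,0],"rotation":[0,0,0],"gripper":-1}]'
python3 -c "
from plan import *
where(); s,p,R=cur(); print('F bed',BR.T@s['contact_force'])"
```

```text
clock: 10.18
tool_pos: [0.5667, -0.1314, 0.0678]
ee_rot: [2.695, 0.001, 1.406]
contact_force: [4.4, 0.8, -0.7]
width: 0.0298
gripper_force: 30.0
bed mm [-56.6  -0.1  18.4] axes y in bed [ 1.    -0.     0.011] z [ 0.011 -0.002 -1.   ] F [ 4.4  0.8 -0.7] w 0.0298 gf 30.00089854001999
F bed [ 3.49269108  1.52150425 -2.42134443]
```

```bash
python3 -m inch '[{"travel":[0,-0.02,0.05],"rotation":[0.13,0,0],"gripper":-1},{"travel":[0,0,0],"rotation":[0,0,0],"gripper":-1},{"travel":[0,0,0],"rotation":[0,0,0],"gripper":0.2},{"travel":[0,0,0],"rotation":[0,0,0],"gripper":0.2},{"travel":[0,0,0],"rotation":[0,0,0],"gripper":0.2},{"travel":[0,0,0],"rotation":[0,0,0],"gripper":0.2},{"travel":[0,0,0],"rotation":[0,0,0],"gripper":0.2}]'
python3 -c "
from plan import *
where(); s,p,R=cur(); print('F bed',BR.T@s['contact_force'])"
python3 -m inch '[{"travel":[0,0,-0.5],"rotation":[0,0,0],"gripper":0.2},{"travel":[0,0,-1],"rotation":[0,0,0],"gripper":0.2},{"travel":[0,0,-1],"rotation":[0,0,0],"gripper":0.2},{"travel":[0,0,-1],"rotation":[0,0,0],"gripper":0.2},{"travel":[0,0,-1],"rotation":[0,0,0],"gripper":0.2},{"travel":[0,0,0],"rotation":[0,0,0],"gripper":0.2}]'
python3 - <<'E'
from plan import *
import cv2
from h import cloud
where()
e=np.radians(-30); d=np.array([np.cos(e),np.sin(e)])
g=np.array([-10,80])+83*d
plan(bed([g[0],g[1],115]),down(np.radians(60),True),"grip hover")
s=snapshot("wrist"); cv2.imwrite("pics/w4.png",s["frame"][...,::-1])
s=snapshot("top"); np.savez("top2.npz",**s); s=snapshot("scene"); np.savez("scene2.npz",**s)
for c in("wrist","top","scene"):
  for n in("tube","bolt_grip"):
    print(c,n,[((BR.T@(np.array(q["position"])-O)*1000).round(1).tolist(),round(q["p"],2)) for q in find_in(c,n)[:3]])
E
```

```text
clock: 10.77
tool_pos: [0.5643, -0.1308, 0.064]
ee_rot: [2.712, 0.0, 1.406]
contact_force: [0.7, -0.3, -0.5]
width: 0.0551
gripper_force: 0.0
bed mm [-60.4   0.1  16. ] axes y in bed [ 1.    -0.001 -0.007] z [-0.007 -0.001 -1.   ] F [ 0.7 -0.3 -0.5] w 0.0551 gf 0.0
F bed [ 0.42688747 -0.15751277 -0.7770809 ]
clock: 11.27
tool_pos: [0.5201, -0.124, 0.1727]
ee_rot: [2.702, 0.002, 1.406]
contact_force: [1.7, -0.6, 0.4]
width: 0.057
gripper_force: 0.0
bed mm [-55.   -0.4 133.5] axes y in bed [ 1.    -0.     0.003] z [ 0.003 -0.003 -1.   ] F [ 1.7 -0.6  0.4] w 0.057 gf 0.0
grip hover t 11.27 d [0.1185 0.0198 0.0326] combined n 14 travel [-0.074, 0.361, 0.053] rot [0.001, 0.004, -0.935]
  transl only total(FS) [1.56, 4.67, 0.75] rot only total(FS) [0.02, 0.05, -13.09]
wrist tube [([-204.2, 72.1, 45.1], 0.94), ([-61.2, 4.0, 32.2], 0.89)]
wrist bolt_grip [([51.4, 42.6, 52.6], 0.58)]
top tube [([-193.0, -114.4, 40.9], 0.55), ([-209.0, 112.5, 43.4], 0.53), ([-56.4, -45.3, 29.2], 0.45)]
top bolt_grip []
scene tube [([-214.4, 62.1, 44.6], 0.96), ([-55.1, -8.5, 26.5], 0.95), ([-203.3, -116.8, 38.5], 0.76)]
scene bolt_grip [([58.1, 33.1, 46.3], 0.54)]
```

View pics/w4.png

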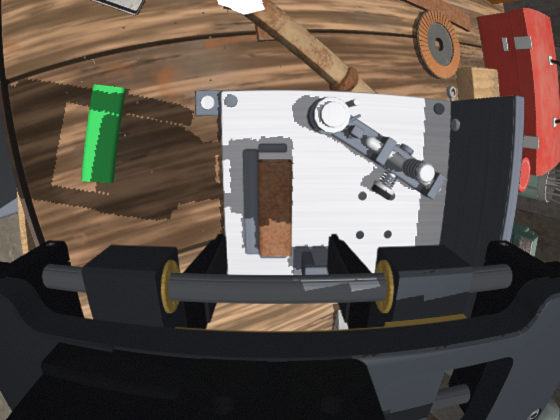

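Wrist: tube (277,207) lies against the ledge (252,200), with the left stop at (272,148); post at (330,115), grip top at (427,173). Measure the grip relative to the post.

Run:
```python
from plan import *
s=snapshot("wrist"); H,W=s["depth"].shape; f=H/2/np.tan(np.radians(float(s["fov_y"]))/2)
v,u=np.mgrid[:H,:W]; du=u-s["cx"]; dv=v-s["cy"]; r=np.hypot(du,dv); th=r/f; D=s["depth"]
k=np.tan(th)/np.maximum(r,1e-6); C=np.stack([du*k*D,dv*k*D,D],-1)
X=(C-s["t"])@s["R"]; L=(X-O)@BR*1000; ok=(D>0)&(th<1.2)
z=L[...,2]; 
print("bed z",np.median(z[ok&(abs(L[...,0]-40)<30)&(abs(L[...,1]+20)<30)&(abs(z)<10)]))
a=ok&(np.hypot(L[...,0]+10,L[...,1]-80)<25)&(z>50)&(z<65); print("post top",L[a].mean(0).round(1),a.sum(),np.ptp(L[a],axis=0).round(1))
a=ok&(np.hypot(L[...,0]-60,L[...,1]-40)<30)&(z>66)&(z<82); print("grip top",L[a].mean(0).round(1),a.sum(),np.ptp(L[a],axis=0).round(1))
a=ok&(abs(L[...,0]+55)<30)&(abs(L[...,1])<60)&(z>24)&(z<36); print("tube top",np.percentile(L[a],[2,50,98],axis=0).round(1).tolist(),a.sum())
where()
```

```text
bed z 0.4530271830060717
post top [-11.6  78.8  56.3] 656 [26.5 27.1 10.2]
grip top [58.7 38.3 72.9] 356 [15.1 16.5 10. ]
tube top [[-70.3, -45.0, 27.6], [-55.6, -1.0, 30.3], [-41.2, 37.9, 31.8]] 3377
bed mm [-59.7   0.2 128. ] axes y in bed [ 1.    -0.001 -0.008] z [-0.008 -0.    -1.   ] F [-0.   0.5  0.5] w 0.0575 gf 0.0
```

```bash
python3 -c "
from plan import *
plan(bed([59.7,39.3,115]),down(np.radians(60),True),'grip hover')"
python3 -m inch '[{"travel":[-0.074,0.37,0.05],"rotation":[0,0,-0.935],"gripper":0.2},{"travel":[-0.074,0.37,0.05],"rotation":[0,0,-0.935],"gripper":0.2},{"travel":[-0.074,0.37,0.05],"rotation":[0,0,-0.935],"gripper":0.2},{"travel":[-0.074,0.37,0.05],"rotation":[0,0,-0.935],"gripper":0.2},{"travel":[-0.074,0.37,0.05],"rotation":[0,0,-0.935],"gripper":0.2},{"travel":[-0.074,0.37,0.05],"rotation":[0,0,-0.935],"gripper":0.2},{"travel":[-0.074,0.37,0.05],"rotation":[0,0,-0.935],"gripper":0.2},{"travel":[-0.074,0.37,0.05],"rotation":[0,0,-0.935],"gripper":0.2},{"travel":[-0.074,0.37,0.05],"rotation":[0,0,-0.935],"gripper":0.2},{"travel":[-0.074,0.37,0.05],"rotation":[0,0,-0.935],"gripper":0.2},{"travel":[-0.074,0.37,0.05],"rotation":[0,0,-0.935],"gripper":0.2},{"travel":[-0.074,0.37,0.05],"rotation":[0,0,-0.935],"gripper":0.2}]'
python3 -m inch '[{"travel":[-0.074,0.37,0.05],"rotation":[0,0,-0.935],"gripper":0.2},{"travel":[-0.074,0.37,0.05],"rotation":[0,0,-0.935],"gripper":0.2},{"travel":[0,0,0],"rotation":[0,0,0],"gripper":0.2},{"travel":[0,0,0],"rotation":[0,0,0],"gripper":0.2},{"travel":[0,0,0],"rotation":[0,0,0],"gripper":0.2}]'
python3 -c "
from plan import *
where();plan(bed([59.7,39.3,43]),down(np.radians(60),True),'grip')"
```

```text
grip hover t 11.77 d [0.1186 0.02   0.0387] combined n 14 travel [-0.077, 0.368, 0.036] rot [-0.006, -0.003, -0.936]
  transl only total(FS) [1.57, 4.78, 0.48] rot only total(FS) [-0.09, -0.04, -13.1]
clock: 12.77
tool_pos: [0.6249, -0.1172, 0.1974]
ee_rot: [2.865, 0.333, 2.26]
contact_force: [-0.3, -0.2, -0.3]
width: 0.0575
gripper_force: 0.0
clock: 13.18
tool_pos: [0.6397, -0.1071, 0.2009]
ee_rot: [2.916, 0.369, 2.409]
contact_force: [-0.5, -0.5, -0.5]
width: 0.0572
gripper_force: 0.0
bed mm [ 61.3  35.9 110.3] axes y in bed [ 0.502  0.865 -0.004] z [-0.007 -0.001 -1.   ] F [-0.5 -0.5 -0.5] w 0.0572 gf 0.0
grip t 13.18 d [ 0.0272 -0.001  -0.0617] combined n 3 travel [0.039, 0.031, 0.897] rot [-0.017, -0.023, -0.009]
  transl only total(FS) [0.11, 0.1, 2.69] rot only total(FS) [-0.05, -0.07, -0.03]
```

```bash
python3 -m inch '[{"travel":[0.04,0.03,0.8],"rotation":[0,0,0],"gripper":0.2},{"travel":[0.04,0.03,0.8],"rotation":[0,0,0],"gripper":0.2},{"travel":[0.03,0.03,0.7],"rotation":[0,0,0],"gripper":0.2},{"travel":[0,0,0.35],"rotation":[0,0,0],"gripper":0},{"travel":[0,0,0],"rotation":[0,0,0],"gripper":-0.3},{"travel":[0,0,0],"rotation":[0,0,0],"gripper":-0.3}]'
python3 -c "
from plan import *
where();plan(bed([59.7,39.3,43]),down(np.radians(60),True),'grip')
import cv2; s=snapshot('wrist'); cv2.imwrite('pics/w5.png',s['frame'][...,::-1])"
```

```text
clock: 13.68
tool_pos: [0.6663, -0.1084, 0.1404]
ee_rot: [2.917, 0.369, 2.41]
contact_force: [0.1, 0.3, -0.5]
width: 0.0424
gripper_force: 0.0
bed mm [59.7 39.  44.3] axes y in bed [ 0.501  0.865 -0.004] z [-0.007 -0.001 -1.   ] F [ 0.1  0.3 -0.5] w 0.0424 gf 0.0
grip t 13.68 d [ 0.0006  0.0003 -0.0012] combined n 1 travel [0.008, 0.011, 0.051] rot [-0.052, -0.067, -0.019]
  transl only total(FS) [0.01, 0.01, 0.05] rot only total(FS) [-0.05, -0.07, -0.02]
```

View pics/w5.png

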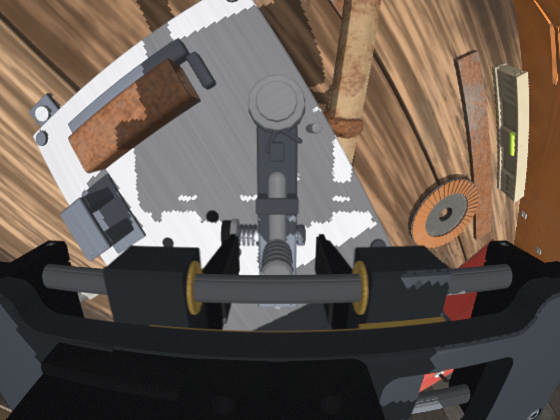

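Wrist: the grip post (277,258) is midway between the fingers (225 and 328), with the bar running away to the pivot. Close.

```bash
python3 -m inch '[{"travel":[0,0,0],"rotation":[0,0,0],"gripper":-1},{"travel":[0,0,0],"rotation":[0,0,0],"gripper":-1},{"travel":[0,0,0],"rotation":[0,0,0],"gripper":-1},{"travel":[0,0,0],"rotation":[0,0,0],"gripper":-1},{"travel":[0,0,0],"rotation":[0,0,0],"gripper":-1},{"travel":[0,0,0],"rotation":[0,0,0],"gripper":-1}]'
cat > arc.py <<'E'
from plan import *
s,p,R=cur(); L=BR.T@(p-O)*1000; P=np.array([-10,80.]); v=L[:2]-P; print("radius",np.hypot(*v),"bar angle",np.degrees(np.arctan2(v[1],v[0])),"theta",-np.pi/6-np.arctan2(v[1],v[0]),"Fbed",(BR.T@s['contact_force']).round(1)); where()
E
python3 arc.py; python3 -c "
from plan import *
plan(bed([-10,0,43]),down(0,True),'home arc')"
```

```text
clock: 14.23
tool_pos: [0.6668, -0.1089, 0.1418]
ee_rot: [2.917, 0.371, 2.411]
contact_force: [-5.6, -3.0, 4.4]
width: 0.0153
gripper_force: 30.0
radius 82.06097046007933 bar angle -30.354840071119337 theta 0.006193127559043332 Fbed [-2.7 -3.9  6.1]
bed mm [60.8 38.5 45.3] axes y in bed [ 0.5    0.866 -0.004] z [-0.005 -0.002 -1.   ] F [-5.6 -3.   4.4] w 0.0153 gf 30.001796320430003
home arc t 14.23 d [-0.0686 -0.0277 -0.0321] combined n 14 travel [0.006, -0.241, 0.007] rot [-0.005, -0.001, 0.935]
  transl only total(FS) [1.68, -2.75, 0.11] rot only total(FS) [-0.07, -0.01, 13.08]
```

```bash
python3 -m inch '[{"travel":[0,-0.245,0],"rotation":[0,0,0.935],"gripper":-1},{"travel":[0,-0.245,0],"rotation":[0,0,0.935],"gripper":-1},{"travel":[0,-0.245,0],"rotation":[0,0,0.935],"gripper":-1},{"travel":[0,-0.245,0],"rotation":[0,0,0.935],"gripper":-1},{"travel":[0,-0.245,0],"rotation":[0,0,0.935],"gripper":-1},{"travel":[0,-0.245,0],"rotation":[0,0,0.935],"gripper":-1},{"travel":[0,0,0],"rotation":[0,0,0],"gripper":-1},{"travel":[0,0,0],"rotation":[0,0,0],"gripper":-1}]'
python3 arc.py
```

```text
clock: 14.9
tool_pos: [0.6411, -0.1315, 0.1317]
ee_rot: [2.778, 0.238, 1.961]
contact_force: [-2.4, 1.7, 4.2]
width: 0.0153
gripper_force: 30.0
radius 82.69331021772989 bar angle -55.35713688576656 theta 0.4425655275355277 Fbed [-0.6  1.3  5. ]
bed mm [37.  12.  45.3] axes y in bed [ 0.826  0.563 -0.004] z [-0.005 -0.    -1.   ] F [-2.4  1.7  4.2] w 0.0153 gf 30.00113984802738
```

```bash
python3 -m inch '[{"travel":[0,-0.245,0],"rotation":[0,0,0.935],"gripper":-1},{"travel":[0,-0.245,0],"rotation":[0,0,0.935],"gripper":-1},{"travel":[0,-0.245,0],"rotation":[0,0,0.935],"gripper":-1},{"travel":[0,-0.245,0],"rotation":[0,0,0.935],"gripper":-1},{"travel":[0,-0.245,0],"rotation":[0,0,0.935],"gripper":-1},{"travel":[0,-0.245,0],"rotation":[0,0,0.935],"gripper":-1},{"travel":[0,0,0],"rotation":[0,0,0],"gripper":-1},{"travel":[0,0,0],"rotation":[0,0,0],"gripper":-1}]'
python3 arc.py
```

```text
clock: 15.57
tool_pos: [0.6091, -0.141, 0.1177]
ee_rot: [2.714, 0.063, 1.544]
contact_force: [-1.9, 2.3, 3.8]
width: 0.0153
gripper_force: 30.0
radius 83.7270836570046 bar angle -80.52461479543548 theta 0.8818208814821905 Fbed [-0.4  2.   4.4]
bed mm [ 3.8 -2.6 45.3] axes y in bed [ 0.989  0.15  -0.004] z [-0.004 -0.001 -1.   ] F [-1.9  2.3  3.8] w 0.0153 gf 29.99961726658512
```

```bash
python3 -m inch '[{"travel":[0,-0.2,0],"rotation":[0,0,0.75],"gripper":-1},{"travel":[0,-0.2,0],"rotation":[0,0,0.75],"gripper":-1},{"travel":[0,-0.15,0],"rotation":[0,0,0.4],"gripper":-1},{"travel":[0,0,0],"rotation":[0,0,0],"gripper":-1},{"travel":[0,0,0],"rotation":[0,0,0],"gripper":-1}]'
python3 arc.py
```

```text
clock: 15.98
tool_pos: [0.5981, -0.1409, 0.1128]
ee_rot: [2.706, 0.0, 1.405]
contact_force: [6.0, 0.4, 0.7]
width: 0.0153
gripper_force: 30.0
radius 84.27678020858964 bar angle -88.66707170666673 theta 1.0239335637849436 Fbed [ 5.6  1.4 -1.8]
bed mm [-8.  -4.3 45.5] axes y in bed [ 1.    -0.002 -0.   ] z [-0.    -0.001 -1.   ] F [6.  0.4 0.7] w 0.0153 gf 29.99850523949135
```

```bash
python3 -m inch '[{"travel":[0,-0.1,0],"rotation":[0,0,0],"gripper":-1},{"travel":[0,-0.05,0],"rotation":[0,0,0],"gripper":-1},{"travel":[0,0,0],"rotation":[0,0,0],"gripper":-1},{"travel":[0,0,0],"rotation":[0,0,0],"gripper":-1}]'
python3 arc.py
python3 -m inch '[{"travel":[0,-0.08,0],"rotation":[0,0,0],"gripper":-1},{"travel":[0,0,0],"rotation":[0,0,0],"gripper":-1},{"travel":[0,0,0],"rotation":[0,0,0],"gripper":-1}]'
python3 arc.py
```

```text
clock: 16.32
tool_pos: [0.5963, -0.1406, 0.1121]
ee_rot: [2.702, 0.0, 1.403]
contact_force: [11.2, -0.5, -2.8]
width: 0.0154
gripper_force: 30.0
radius 84.29793374283096 bar angle -90.05538903652634 theta 1.0481642722534898 Fbed [ 8.9  1.3 -7.3]
bed mm [-10.1  -4.3  45.6] axes y in bed [ 1.    -0.003  0.003] z [ 0.003 -0.002 -1.   ] F [11.2 -0.5 -2.8] w 0.0154 gf 30.000454849214293
clock: 16.57
tool_pos: [0.5951, -0.1405, 0.1116]
ee_rot: [2.7, -0.0, 1.403]
contact_force: [14.9, -1.3, -3.9]
width: 0.0154
gripper_force: 30.0
radius 84.35407648347767 bar angle -90.92889711654777 theta 1.063409864292638 Fbed [11.9  1.2 -9.9]
bed mm [-11.4  -4.3  45.7] axes y in bed [ 1.    -0.004  0.005] z [ 0.005 -0.002 -1.   ] F [14.9 -1.3 -3.9] w 0.0154 gf 30.001185730216093
```

```bash
python3 -m inch '[{"travel":[0,-0.1,0],"rotation":[0,0,0],"gripper":-1},{"travel":[0,0,0],"rotation":[0,0,0],"gripper":-1},{"travel":[0,0,0],"rotation":[0,0,0],"gripper":-1}]'
python3 arc.py
python3 -m inch '[{"travel":[0,-0.1,0],"rotation":[0,0,0],"gripper":-1},{"travel":[0,0,0],"rotation":[0,0,0],"gripper":-1},{"travel":[0,0,0],"rotation":[0,0,0],"gripper":-1}]'
python3 arc.py
```

```text
clock: 16.82
tool_pos: [0.5944, -0.1405, 0.1114]
ee_rot: [2.696, 0.0, 1.402]
contact_force: [22.8, -1.4, -8.6]
width: 0.0155
gripper_force: 30.0
radius 84.57294948528114 bar angle -91.41017003603132 theta 1.0718096613383112 Fbed [ 17.    2.3 -17.4]
bed mm [-12.1  -4.5  45.8] axes y in bed [ 1.    -0.004  0.009] z [ 0.009 -0.002 -1.   ] F [22.8 -1.4 -8.6] w 0.0155 gf 30.000147850503254
clock: 17.07
tool_pos: [0.5939, -0.1407, 0.1114]
ee_rot: [2.691, 0.001, 1.402]
contact_force: [33.2, -3.5, -13.5]
width: 0.0153
gripper_force: 30.0
radius 84.79746572752028 bar angle -91.64195134635997 theta 1.075855008348133 Fbed [ 24.5   2.  -26.3]
bed mm [-12.4  -4.8  46. ] axes y in bed [ 1.    -0.004  0.014] z [ 0.014 -0.003 -1.   ] F [ 33.2  -3.5 -13.5] w 0.0153 gf 30.001231245696545
```

Force now rises steeply: gate is home. Push the bolt out (bed -y = tool -x).

```bash
python3 -m inch '[{"travel":[-0.1,0.03,0.06],"rotation":[0,0,0],"gripper":-1},{"travel":[-0.12,0,0],"rotation":[0,0,0],"gripper":-1},{"travel":[-0.12,0,0],"rotation":[0,0,0],"gripper":-1},{"travel":[0,0,0],"rotation":[0,0,0],"gripper":-1},{"travel":[0,0,0],"rotation":[0,0,0],"gripper":-1}]'
python3 arc.py
```

```text
clock: 17.48
tool_pos: [0.5929, -0.1496, 0.1113]
ee_rot: [2.694, 0.002, 1.402]
contact_force: [19.2, -4.0, -1.9]
width: 0.015
gripper_force: 30.0
radius 93.75203819816639 bar angle -91.27480854440591 theta 1.0694471576290372 Fbed [ 16.9  -0.8 -10. ]
bed mm [-12.1 -13.7  45.7] axes y in bed [ 1.    -0.004  0.012] z [ 0.012 -0.003 -1.   ] F [19.2 -4.  -1.9] w 0.015 gf 30.026948137056024
```

Moved 9 mm freely; continue.

```bash
python3 -m inch '[{"travel":[-0.12,0,0],"rotation":[0,0,0],"gripper":-1},{"travel":[-0.12,0,0],"rotation":[0,0,0],"gripper":-1},{"travel":[-0.12,0,0],"rotation":[0,0,0],"gripper":-1},{"travel":[-0.1,0,0],"rotation":[0,0,0],"gripper":-1},{"travel":[0,0,0],"rotation":[0,0,0],"gripper":-1},{"travel":[0,0,0],"rotation":[0,0,0],"gripper":-1}]'
python3 arc.py
python3 -m inch '[{"travel":[-0.12,0,0],"rotation":[0,0,0],"gripper":-1},{"travel":[-0.1,0,0],"rotation":[0,0,0],"gripper":-1},{"travel":[0,0,0],"rotation":[0,0,0],"gripper":-1},{"travel":[0,0,0],"rotation":[0,0,0],"gripper":-1}]'
python3 arc.py
```

```text
clock: 17.98
tool_pos: [0.5909, -0.161, 0.1112]
ee_rot: [2.694, 0.002, 1.402]
contact_force: [19.0, -3.1, -1.9]
width: 0.0154
gripper_force: 30.0
radius 105.34262199151664 bar angle -91.19448320384654 theta 1.0680452159634903 Fbed [16.6  0.  -9.9]
bed mm [-12.2 -25.3  45.7] axes y in bed [ 1.    -0.004  0.012] z [ 0.012 -0.004 -1.   ] F [19.  -3.1 -1.9] w 0.0154 gf 30.025805746408878
clock: 18.32
tool_pos: [0.5906, -0.1615, 0.1109]
ee_rot: [2.695, -0.007, 1.404]
contact_force: [24.0, 16.9, -0.9]
width: 0.0151
gripper_force: 30.0
radius 105.87123071945547 bar angle -91.38116579726224 theta 1.0713034418747562 Fbed [18.6 20.6 -9.6]
bed mm [-12.6 -25.8  45.4] axes y in bed [ 1.    -0.006  0.01 ] z [ 0.01   0.005 -1.   ] F [24.  16.9 -0.9] w 0.0151 gf 30.00688628613716
```

Bolt stopped hard at full throw (20 N). Ease off, release, lift.

```bash
python3 -m inch '[{"travel":[0.18,0.06,0],"rotation":[0,0,0],"gripper":-1},{"travel":[0,0.08,0],"rotation":[0,0,0],"gripper":-1},{"travel":[0,0,0],"rotation":[0,0,0],"gripper":-1}]'
python3 arc.py
python3 -m inch '[{"travel":[0,0,0],"rotation":[0,0,0],"gripper":0},{"travel":[0,0,0],"rotation":[0,0,0],"gripper":0},{"travel":[0,0,0],"rotation":[0,0,0],"gripper":0},{"travel":[0,0,0],"rotation":[0,0,0],"gripper":0},{"travel":[0,0,0],"rotation":[0,0,0],"gripper":0},{"travel":[0,0,-0.5],"rotation":[0,0,0],"gripper":0},{"travel":[0,0,-1],"rotation":[0,0,0],"gripper":0},{"travel":[0,0,-1],"rotation":[0,0,0],"gripper":0},{"travel":[0,-0.8,-1],"rotation":[0,0,0],"gripper":0},{"travel":[0,-0.8,-1],"rotation":[0,0,0],"gripper":0},{"travel":[0,-0.8,-0.6],"rotation":[0,0,0],"gripper":0},{"travel":[0,0,0],"rotation":[0,0,0],"gripper":0}]'
python3 arc.py
python3 - <<'E'
from plan import *
import cv2
s=snapshot("wrist"); cv2.imwrite("pics/w6.png",s["frame"][...,::-1])
H,W=s["depth"].shape; f=H/2/np.tan(np.radians(float(s["fov_y"]))/2)
v,u=np.mgrid[:H,:W]; du=u-s["cx"]; dv=v-s["cy"]; r=np.hypot(du,dv); th=r/f; D=s["depth"]
k=np.tan(th)/np.maximum(r,1e-6); X=(np.stack([du*k*D,dv*k*D,D],-1)-s["t"])@s["R"]; L=(X-O)@BR*1000; ok=(D>0)&(th<1.2); z=L[...,2]
a=ok&(np.hypot(L[...,0]+10,L[...,1]-80)<25)&(z>50)&(z<65); p=L[a].mean(0); print("post",p.round(1),a.sum())
a=ok&(np.hypot(L[...,0]+10,L[...,1]+24)<25)&(z>66)&(z<82); g=L[a].mean(0); d=g-p; print("grip",g.round(1),a.sum(),"r",np.hypot(*d[:2]),"theta",-np.pi/6-np.arctan2(d[1],d[0]))
a=ok&(abs(L[...,0]+55)<25)&(abs(L[...,1])<60)&(z>25)&(z<36); print("tube",np.percentile(L[a],[2,50,98],axis=0).round(1).tolist(),a.sum())
E
```

```text
clock: 18.57
tool_pos: [0.5917, -0.1608, 0.1113]
ee_rot: [2.701, 0.001, 1.405]
contact_force: [6.9, 0.2, 4.2]
width: 0.0155
gripper_force: 30.0
radius 105.02286496105394 bar angle -90.81143588159946 theta 1.0613597789993312 Fbed [7.9 1.3 0.9]
bed mm [-11.5 -25.   45.4] axes y in bed [ 1.    -0.001  0.004] z [ 0.004 -0.002 -1.   ] F [6.9 0.2 4.2] w 0.0155 gf 30.005920342518948
clock: 19.57
tool_pos: [0.479, -0.1422, 0.199]
ee_rot: [2.709, 0.001, 1.403]
contact_force: [0.3, 0.1, -0.5]
width: 0.0479
gripper_force: 0.0
radius 125.08711133734892 bar angle -122.90668326205646 theta 1.6215275200303911 Fbed [ 0.1  0.1 -0.6]
bed mm [-78.  -25.  173.2] axes y in bed [ 1.    -0.003 -0.004] z [-0.004 -0.002 -1.   ] F [ 0.3  0.1 -0.5] w 0.0479 gf 0.0
post [-11.8  78.5  56.1] 458
grip [ -9.7 -24.   73.2] 284 r 102.51344322995546 theta 1.0269857970514154
tube [[-70.6, -44.4, 26.5], [-55.4, -1.5, 30.2], [-34.8, 38.2, 31.8]] 2778
```

View pics/w6.png

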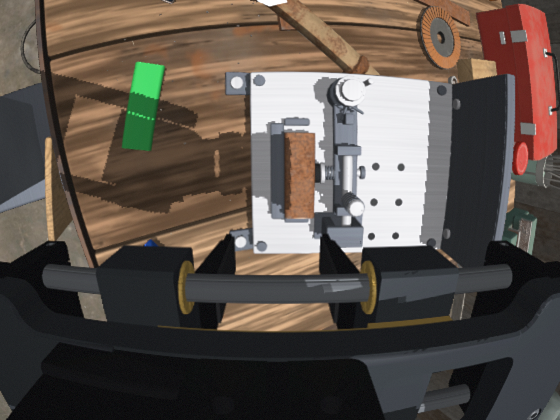

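Wrist: gate bar straight across to the keeper (345,233) with the grip at (355,205). The foot at (322,172) presses the tube (300,175) against the ledge (278,165), between both stops. Gate angle measures 1.027 (latched rest is 1.03), with the bolt at full throw.

```bash
python3 -c "
from workcell import *
print(close_job())"
```

```text
the job is handed in; nothing more can be done
None
```

The job is handed in at about 20 s of the 54 s allowed: the rusty tube lies in the nest against the lower ledge, the bolt is fully into the keeper, and the gate is latched at about 1.03 rad with its rubber foot on the tube, with the magnet and chisel left alone.

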